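# Hold the rolling reference standard over the optical reader

## Task

Check the optical reader with its reference standard: lift the tray by its handle and carry it over the reader, square with it, a few centimetres (about 5) above its glass. By tilting the tray, roll the loose amber cylinder from its end of the crowned tray onto the clear window strip between the blue lines, keep it practically still there for a five-second reading, and finish while still holding it so. The cylinder must not be touched or roll off the tray, the tray must not bump the reader, and the bottle, jar and wooden case stay where they are.

Things in the scene. Friction and masses are not known exactly. Their poses are not given: they have to be found in the camera images.
- tray: White tray on four 8 mm feet, 136 (x) by 360 (y) mm, about 400 g. Origin: centre of its underside at foot-sole level; z up, y its long direction, along which the cylinder rolls, x across. Its floor is crowned (radius 1.5 m in the y-z plane): highest in the middle, 24 mm above the origin, 10 mm lower at both ends. Side rails 120 mm apart inside. A bail handle spans it in x.
- tray_grip (a point): Centre of the tray's black grip block in the middle of the bail, 150 mm above the tray's origin, straight above the window. Block 70 (x) by 16 (y) by 40 mm high, underside 130 mm above the origin: grip it from above across the 16 mm, fingers closing along the tray's y, with 40 to 60 N; the tray then follows the gripper's tilt within about 0.02 rad. Axes as the tray's.
- tray_window (a point): Centre of the clear window strip, on the floor's crest, 24 mm above the tray's origin. The strip is 60 mm wide in y (-30 to +30 mm) between two thin blue lines. Axes as the tray's.
- tray_lip (a point): Middle of the top inner edge of the blue lip at the tray's +y end, 172 mm in y from the window centre and as high as it (the -y end is alike). The lip stands 10 mm above the floor there: it stops the cylinder, at y = 152 mm, when it comes slowly; a fast one climbs over it.
- standard: Solid amber cylinder, yellow ends, diameter 60, length 108 mm, 250 g (x 0.7 to 1.4), axis along the tray's x, at rest at first against the tray's +y lip. Origin at its centre; it turns as it rolls. At y from the window centre, with the tray tilted by a (rad, +y end raised), it accelerates along y by 6.54 (y/1.53 - a) m/s2, less 2/3 of the tray's own; rolling resistance up to 0.01 rad of slope.
- reader: Optical reader: white box fixed to the bench, 200 (x) by 170 (y) mm, top 55 mm high, black foot 210 by 180 mm, green key strip on its -x side, greenish glass in a black frame in the middle of the top. Origin: centre of its underside. Square with it means the tray's y along the reader's y, either way round, within 0.25 rad.
- reader_glass (a point): Centre of the reader's glass (66 by 66 mm), 57 mm above the bench. Axes as the reader's. The window centre is to be held above it, within 30 mm sideways and 30 to 120 mm higher (the foot soles are 24 mm below the window).
- reagent: Bystander: amber bottle with yellow cap, diameter 48 mm, height 95 mm. Origin: centre of its underside. To be left alone.
- jar: Bystander: clear jar with white cap, diameter 56 mm, height 70 mm. Origin: centre of its underside. To be left alone.
- case: Bystander: flat wooden case, 90 (x) by 160 (y) by 45 mm high. Origin: centre of its underside. To be left alone.
Mind the look-alikes: they are no part of the job. What is shaped like the standard but green or red is not meant.

How it is judged:
By the outcome, as a careful person would: the job done as asked, in the order asked, and still so for the second after the job is handed in, while the arm keeps its last pose, push and grip.
It also fails if it takes over 54 s, if anything falls off the work surface, if the arm or the gripper's body presses on something with over 40 N, if the wrist force passes 120 N, or if a joint passes its speed limit or range.

## Robot

A 7-joint arm with a two-finger parallel gripper is mounted at the origin on the work surface. World frame = base frame: x ahead of the robot, y to its left, z up, the work surface at z = 0. Lengths are in mm, angles in rad, forces in N, time in s.
With the tool pointing down it reaches from about 400 to 925 mm from the base axis. Payload 5.6 kg.
Tool frame: the origin (TCP) lies on the centre line of the jaws, within the pads' length; the fingertips stand 19 mm ahead of it and the grasp point (between the pads) is the TCP; z points along the fingers, y is the line along which they close (so a half turn about z gives the same grasp; the last joint's range is limited). The gripper opens to 85 mm and grips with 20 to 120 N. Pads are 22 mm wide; open, the fingers measure 114 mm over their backs; the gripper's body (76 mm by 85 mm) begins 54 mm behind the grasp point. The pads swing forward as they close: fully open they stand 13 mm farther back than shut.
Start: joints at [1.227, 0.468, -0.012, 1.603, 0.006, 1.071, -0.056], TCP at [192.544, -620.834, 250.29] pointing down, gripper open.
Joint ranges: [-2.53, 2.53], [-0.31, 2.02], [-1.57, 1.55], [0.28, 2.44], [-1.29, 4.43], [0.15, 1.84], [-2.92, 2.92]. Speed limits (rad/s): [2.57, 2.57, 3.14, 3.14, 3.14, 3.14, 3.14].

## Interface

Orientations are given as a 3x3 rotation matrix whose columns are the frame's x, y, z axes.
In Python, from cell import status, read_camera, get_calibration, bot gives the robot as it stands.
- The arm moves only by the tool servo_tool, never from a script. Its argument "motion" is a list of rows, each an object with "xyz": the shift along the tool's x, y, z scaled (see below), a list of three; "rot": the turn, a rotation vector about the tool's x, y, z scaled (see below), a list of three; "grip": the opening, from -1 (shut) to 1 (fully open). A call has 1 to 20 rows; each row shifts and turns the commanded pose from where the row before left it, along the tool's axes as they then stand; what a row does not reach is not made up. The controller multiplies each number of a shift by 0.25 m and each number of a turn by pi rad. A row lasts 1/10 s, in which the tool goes at most 50 mm and 8.59 degrees, less where a joint would pass 70% of its speed; a pose out of reach is approached as far as the arm can. A call with a number of a shift or a turn outside -1 to 1 is refused whole. A call with a gripper value outside its range is refused whole. The fingers move at their own pace and stop on an object; the grip force is fixed at half the most. Time passes only in rows, so rows that do not move let the fingers close. It gives the time, the measured TCP pose, the force, the opening and the grip force at its end, in the units of the state.
- status.get_obs(): the state, without advancing time (a new reading comes with each control period).
- read_camera(name): name is "side" or "top"; returns (picture, depth): 384x512x3 uint8, red, green, blue; 384x512 float32, mm along the optical axis (not along the pixel's ray), 0 where there is no reading.
- get_calibration(name): a dict with "fov_y" (degrees; the focal length in pixels is half the picture's height over the tangent of half this angle, whatever the lens; pixels are square), "cx", "cy" (the principal point, pixels), "R" (3x3) and "t" (3): a world point X has camera coordinates R X + t. Camera axes: x right, y down, z forward; pixel columns grow to the right and rows downward; lengths in mm; the calibration is good to about 2 mm. A picture is of the moment at which its call begins. get_calibration takes no time and is no camera call.
- bot.finish_job(): hands the job in; it is judged then, once.
The state is a dict: "time_s": time; "joints": joint angles; "qd": joint speeds; "effort": joint torques, N m; "tcp_pos": TCP position; "tcp_rot": TCP orientation; "force": force on the tool from outside, world axes, zero at the start; "moment": the same for the moment, N m; "gripper_width": opening from 0.0 (shut) to 1.0 (fully open); "finger_force": force on a finger pad.
Only numpy, scipy, OpenCV 4.12 (cv2) and the standard library are available. Lean on these libraries where they do the work, as an engineer would, in place of code of your own. Each camera call takes 0.05 s, during which the arm holds its last target. There are 200 camera calls.

## Working session

There is one attempt and no reset: what is moved stays moved. The work goes in short steps, Python scripts to look and compute and a tool call to move; the robot and the scene stay as the last step left them, time stands still between calls to the robot, and variables do not carry over. Pictures are saved under pics/ and viewed, at most 10 in all, crops included, and the job is handed in when it is done.

Besides the shell and the picture viewer there is one more tool, called as a command line: name --argument value ..., lists and objects as JSON in quotes. servo_tool: Moves the arm, as the interface text tells. Shifts and turns lie within -1 to 1; 1 stands for 0.25 m of shift or pi rad of turn. Its arguments: {"type":"object","properties":{"motion":{"type":"array","items":{"type":"object","properties":{"xyz":{"type":"array","items":{"type":"number","minimum":-1,"maximum":1}},"rot":{"type":"array","items":{"type":"number","minimum":-1,"maximum":1}},"grip":{"type":"number"}}}}},"required":["motion"]}

```bash
mkdir -p pics; ls; cat > h.py <<'E'
import numpy as np, cv2
from cell import status, read_camera, get_calibration, bot
def cal(n):
    c=get_calibration(n); f=192/np.tan(np.radians(c['fov_y'])/2)
    return f,c['cx'],c['cy'],np.array(c['R']),np.array(c['t'])
def cloud(n,d):
    f,cx,cy,R,t=cal(n); v,u=np.mgrid[:384,:512]
    P=np.stack([(u-cx)/f*d,(v-cy)/f*d,d],-1)
    return (P-t)@R
def ray(n,u,v,z):
    f,cx,cy,R,t=cal(n); o=-R.T@t; d=R.T@np.array([(u-cx)/f,(v-cy)/f,1])
    return o+d*(z-o[2])/d[2]
def proj(n,X):
    f,cx,cy,R,t=cal(n); p=R@np.array(X)+t
    return np.array([cx+f*p[0]/p[2],cy+f*p[1]/p[2]])
E
python3 - <<'E'
from h import *
ims=[]
for n in('side','top'):
    p,d=read_camera(n); np.savez('0'+n,p=p,d=d); print(n,{k:np.round(v,3).tolist() for k,v in get_calibration(n).items()})
    cv2.imwrite(f'pics/0{n}.png',cv2.resize(p[:,:,::-1],(800,600)))
s=status.get_obs(); print({k:np.round(v,3).tolist() for k,v in s.items()})
E
```

```text
pics
side {'fov_y': 56.098, 'cx': 246.851, 'cy': 191.33, 'R': [[0.966, -0.257, 0.003], [-0.137, -0.526, -0.84], [0.218, 0.811, -0.543]], 't': [-500.739, 223.286, 748.484]}
top {'fov_y': 53.636, 'cx': 251.883, 'cy': 192.836, 'R': [[-0.007, -1.0, -0.006], [-0.987, 0.008, -0.162], [0.162, 0.004, -0.987]], 't': [70.028, 556.977, 917.783]}
{'time_s': 0.1, 'joints': [1.227, 0.468, -0.012, 1.604, 0.006, 1.071, -0.056], 'qd': [-0.0, -0.003, -0.001, -0.004, 0.0, 0.002, 0.0], 'effort': [0.001, -53.351, 0.022, -25.197, 0.011, 0.004, -0.0], 'tcp_pos': [192.358, -620.395, 249.41], 'tcp_rot': [[0.955, 0.296, -0.001], [0.296, -0.955, 0.002], [-0.0, -0.002, -1.0]], 'force': [-0.226, 0.082, -0.268], 'moment': [-0.091, 0.04, -0.013], 'finger_force': 0.0, 'gripper_width': 0.999}
```

View pics/0top.png

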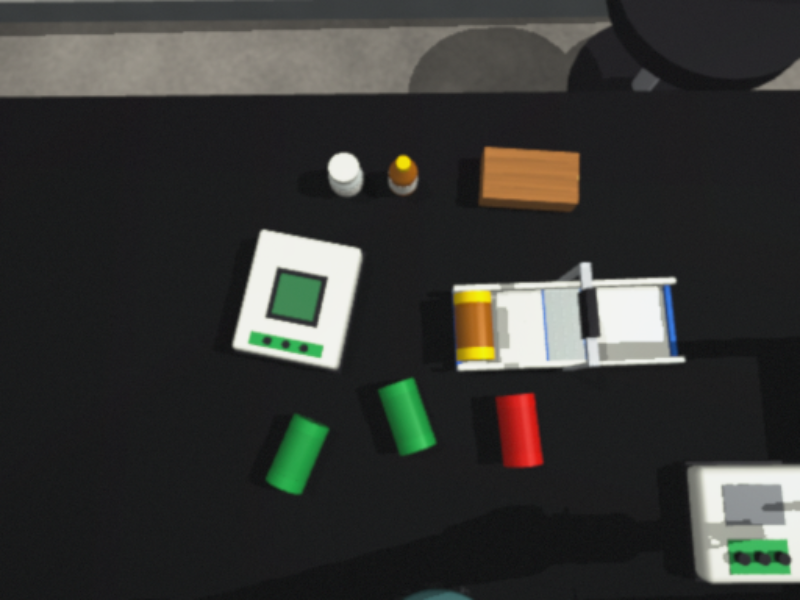

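View pics/0side.png

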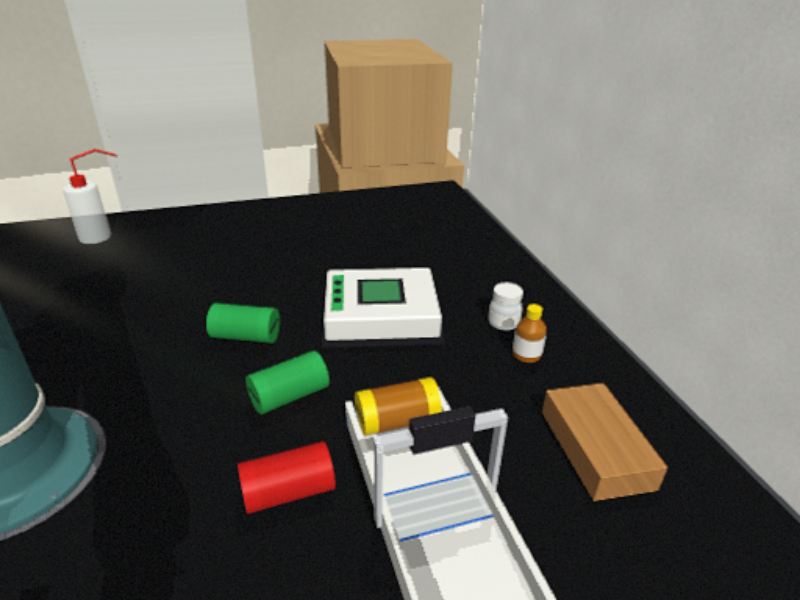

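The top view (800x600 scale) shows the tray centred near (570,325), with its grip at (590,312) and the amber cylinder at the left (+y) end at (474,325). The reader's glass is at (298,297) with the key strip on its lower side. The side view agrees. The green and red cylinders are the look-alikes.

```bash
python3 - <<'E'
from h import *
def rect(P):
    r=cv2.minAreaRect(P[:,:2].astype(np.float32)); return np.round(cv2.boxPoints(r),1).tolist(),np.round(r[1],1)
for n in('top','side'):
    z=np.load(f'0{n}.npz'); p=z['p'].astype(int); d=z['d']; C=cloud(n,d); h=cv2.cvtColor(z['p'],cv2.COLOR_RGB2HSV)
    ok=d>0
    R,G,B=p[...,0],p[...,1],p[...,2]
    def tell(name,m):
        m=cv2.morphologyEx((m&ok).astype(np.uint8),cv2.MORPH_OPEN,np.ones((2,2)))
        k,l,s,c=cv2.connectedComponentsWithStats(m)
        for i in range(1,k):
            if s[i,4]>25:
                P=C[l==i]; b,w=rect(P); print(n,name,s[i,4],'px',np.round(c[i]),'med',np.round(np.median(P,0),1),'z',np.round(np.percentile(P[:,2],[2,98]),1),'rect',w,b)
    Z=C[...,2]
    near=(C[...,0]>250)&(C[...,0]<900)&(abs(C[...,1])<700)
    tell('z>100',near&(Z>130)&(Z<190)&(C[...,0]>300))
    tell('blackgrip',near&(Z>125)&(Z<190)&(p.max(-1)<70))
    tell('white z 45-62',near&(Z>45)&(Z<62)&(p.min(-1)>150))
    tell('glass',(abs(h[...,0]-72)<14)&(h[...,1]>80)&near&(Z>45)&(Z<65)&(V:=h[...,2]>50))
    tell('blue',(abs(h[...,0]-110)<12)&(h[...,1]>110)&(h[...,2]>60)&near)
    tell('amber',(h[...,0]<32)&(h[...,0]>7)&(h[...,1]>150)&near)
E
```

```text
top z>100 674 px [377. 201.] med [ 518.7 -211.6  155.8] z [  2.6 172.2] rect [153.2 401.9] [[276.5, -27.299999237060547], [510.20001220703125, -354.20001220703125], [634.7999877929688, -265.1000061035156], [401.1000061035156, 61.79999923706055]]
top blackgrip 314 px [377. 201.] med [ 517.  -210.   168.7] z [147.2 172.7] rect [65.2 69.3] [[485.20001220703125, -205.3000030517578], [487.1000061035156, -274.6000061035156], [552.2000122070312, -272.79998779296875], [550.4000244140625, -203.5]]
top white z 45-62 3656 px [192. 189.] med [571.5 215.   54.9] z [30.7 58.6] rect [279.5 228. ] [[401.1000061035156, 61.79999923706055], [622.0999755859375, 5.800000190734863], [690.7999877929688, 276.79998779296875], [469.79998779296875, 332.79998779296875]]
top white z 45-62 940 px [479. 308.] med [ 275.2 -476.9   51.8] z [47.4 56.3] rect [628.8  69.5] [[222.10000610351562, -545.0], [290.5, -557.2000122070312], [401.1000061035156, 61.79999923706055], [332.70001220703125, 74.0]]
top amber 2041 px [340. 113.] med [ 767.7 -166.6   44.5] z [ 2.1 48.2] rect [175.6 533.1] [[401.1000061035156, 61.79999923
[... 4271 characters left out ...]
 -177.0]]
side amber 165 px [368. 288.] med [ 726.6 -186.4   26.3] z [ 6.3 45. ] rect [70.   7.7] [[723.0, -217.89999389648438], [730.7000122070312, -218.1999969482422], [733.7000122070312, -148.3000030517578], [726.0, -148.0]]
side amber 28 px [409. 294.] med [ 785.6 -231.4   43.1] z [42.4 45.1] rect [22.6  9.5] [[779.4000244140625, -241.0], [788.7000122070312, -243.3000030517578], [794.0999755859375, -221.39999389648438], [784.7999877929688, -219.10000610351562]]
side amber 503 px [397. 311.] med [ 752.6 -247.4   17.6] z [-1.9 39.4] rect [616.2  91.9] [[294.5, -546.2999877929688], [351.6000061035156, -618.4000244140625], [834.5999755859375, -235.8000030517578], [777.5, -163.6999969482422]]
```

```bash
python3 - <<'E'
from h import *
def raym(n,m,z):
    v,u=np.nonzero(m); return np.array([ray(n,a,b,z) for a,b in zip(u,v)])
for n in('top','side'):
    q=np.load(f'0{n}.npz'); p=q['p'].astype(int); d=q['d']; h=cv2.cvtColor(q['p'],cv2.COLOR_RGB2HSV); C=cloud(n,d); Z=np.where(d>0,C[...,2],-99)
    def comps(m,amin):
        k,l,s,c=cv2.connectedComponentsWithStats(m.astype(np.uint8))
        return [(l==i,s[i]) for i in range(1,k) if s[i,4]>amin]
    # blue
    for m,s in comps((p[...,2]>p[...,0]+40)&(p[...,2]>p[...,1]+25)&(p[...,0]<150),12):
        P=raym(n,m,24); c=P.mean(0); w=np.linalg.svd((P-c)[:,:2],full_matrices=False); print(n,'blue',s.tolist(),c.round(1),'dir',w[2][0].round(3),'zmed',np.median(Z[m]).round(1), 'len',np.ptp((P-c)[:,:2]@w[2][0]).round(1))
    # grip by depth: black with z>163
    m=(Z>160)&(Z<178)&(p.max(-1)<80)&(C[...,0]>430)&(C[...,0]<620)&(abs(C[...,1]+210)<60)
    for mm,s in comps(m,40):
        P=C[mm]; print(n,'grip top',s.tolist(),P.mean(0).round(1),np.percentile(P,[3,97],0).round(1).tolist())
    r=cv2.minAreaRect(np.argwhere(m).astype(np.float32)); 
    # bail bar
    m=(Z>140)&(Z<178)&(p.min(-1)>80)&(C[...,0]>430)&(C[...,0]<620)&(abs(C[...,1]+210)<60)
    P=C[m]; c=P.mean(0); w=np.linalg.svd((P-c)[:,:2],full_matrices=False); print(n,'bar',len(P),c.round(1),w[2][0].round(3),np.percentile(P,[3,97],0).round(1).tolist())
    # reader top
    m=(p.min(-1)>140)&(C[...,0]>430)&(C[...,0]<700)&(C[...,1]>90)&(C[...,1]<320)&(Z>48)&(Z<62)
    for mm,s in comps(m,200):
        P=raym(n,mm,55); r=cv2.minAreaRect(P[:,:2].astype(np.float32)); print(n,'reader',s.tolist(),np.round(r[0],1),np.round(r[1],1),round(r[2],2),'z',np.median(Z[mm]).round(1))
    m=(h[...,0]>55)&(h[...,0]<90)&(h[...,1]>80)&(Z>46)&(Z<66)&(C[...,1]>90)&(C[...,1]<320)&(C[...,0]>430)
    for mm,s in comps(m,30):
        P=raym(n,mm,57); r=cv2.minAreaRect(P[:,:2].astype(np.float32)); print(n,'green',s.tolist(),np.round(r[0],1),np.round(r[1],1),round(r[2],2),'z',np.median(Z[mm]).round(1))
    # amber cyl
    m=(h[...,0]<32)&(h[...,0]>7)&(h[...,1]>150)&(C[...,0]>430)&(C[...,0]<600)&(C[...,1]>-160)&(C[...,1]<-10)&(Z>60)
    for mm,s in comps(m,100):
        P=C[mm]; c=np.median(P,0); w=np.linalg.svd((P-P.mean(0))[:,:2],full_matrices=False);print(n,'cyl',s.tolist(),c.round(1),w[2][0].round(3),np.percentile(P,[2,98],0).round(1).tolist())
E
```

```text
top blue [424, 182, 10, 46, 234] [ 527.6 -389.2   24. ] dir [-1.    -0.026] zmed 22.2 len 117.2
top blue [347, 185, 4, 46, 54] [ 520.6 -182.5   24. ] dir [-1.    -0.029] zmed 23.6 len 116.7
top grip top [373, 185, 10, 31, 240] [ 519.8 -211.   168.8] [[488.1, -218.8, 161.8], [551.3, -204.6, 172.6]]
top bar 301 [ 519.6 -212.5  155.2] [-1.    -0.031] [[449.8, -221.1, 146.0], [592.4, -204.3, 170.3]]Traceback (most recent call last):
  File "<stdin>", line 23, in <module>
  File "<stdin>", line 3, in raym
  File "h.py", line 11, in ray
    f,cx,cy,R,t=cal(n); o=-R.T@t; d=R.T@np.array([(u-cx)/f,(v-cy)/f,1])
                ~~~^^^
  File "h.py", line 4, in cal
    c=get_calibration(n); f=192/np.tan(np.radians(c['fov_y'])/2)
ValueError: time passes only in moves, steps and waits
```

```bash
sed -i 's/^def cal(n):/import functools\n@functools.lru_cache(None)\ndef cal(n):/' h.py; cat > m.py <<'E'
from h import *
def raym(n,m,z):
    v,u=np.nonzero(m); return np.array([ray(n,a,b,z) for a,b in zip(u,v)])
def comps(m,amin):
    k,l,s,c=cv2.connectedComponentsWithStats(m.astype(np.uint8))
    return [(l==i,s[i]) for i in range(1,k) if s[i,4]>amin]
E
python3 - <<'E'
from m import *
for n in('top','side'):
    q=np.load(f'0{n}.npz'); p=q['p'].astype(int); d=q['d']; h=cv2.cvtColor(q['p'],cv2.COLOR_RGB2HSV); C=cloud(n,d); Z=np.where(d>0,C[...,2],-99)
    m=(p.min(-1)>140)&(C[...,0]>430)&(C[...,0]<700)&(C[...,1]>90)&(C[...,1]<320)&(Z>48)&(Z<62)
    for mm,s in comps(m,200):
        P=raym(n,mm,55); r=cv2.minAreaRect(P[:,:2].astype(np.float32)); print(n,'reader',s.tolist(),np.round(r[0],1),np.round(r[1],1),round(r[2],2),'z',np.median(Z[mm]).round(1))
    m=(h[...,0]>55)&(h[...,0]<90)&(h[...,1]>80)&(Z>46)&(Z<66)&(C[...,1]>90)&(C[...,1]<320)&(C[...,0]>430)
    for mm,s in comps(m,30):
        P=raym(n,mm,57); r=cv2.minAreaRect(P[:,:2].astype(np.float32)); print(n,'green',s.tolist(),np.round(r[0],1),np.round(r[1],1),round(r[2],2),'z',np.median(Z[mm]).round(1))
    m=(h[...,0]<32)&(h[...,0]>7)&(h[...,1]>150)&(C[...,0]>430)&(C[...,0]<600)&(C[...,1]>-160)&(C[...,1]<-10)&(Z>60)
    for mm,s in comps(m,100):
        P=C[mm]; c=np.median(P,0); print(n,'cyl',s.tolist(),c.round(1),np.percentile(P,[2,98],0).round(1).tolist())
    m=(Z>160)&(Z<178)&(p.max(-1)<80)&(C[...,0]>430)&(C[...,0]<620)&(abs(C[...,1]+210)<60)
    P=C[m]; print(n,'grip',len(P),P.mean(0).round(1),np.percentile(P,[3,97],0).round(1).tolist())
q=np.load('0side.npz');p=q['p'].astype(int)
for m,s in comps((p[...,2]>p[...,0]+40)&(p[...,2]>p[...,1]+25)&(p[...,0]<150),12):
    P=raym('side',m,24); c=P.mean(0); w=np.linalg.svd((P-c)[:,:2],full_matrices=False); print('blue',s.tolist(),c.round(1),'dir',w[2][0].round(3),'len',np.ptp((P-c)[:,:2]@w[2][0]).round(1))
E
```

```text
top reader [150, 147, 80, 88, 3666] [564.7 222.3] [168.  198.2] 78.37 z 55.0
top green [174, 175, 32, 31, 731] [564.9 222.7] [68.5 68.7] 77.92 z 56.6
top green [159, 212, 48, 17, 349] [488.4 238.6] [117.8  19.4] 78.31 z 57.0
top cyl [291, 186, 25, 44, 937] [514.9 -59.3  72.8] [[464.1, -86.2, 60.6], [567.0, -35.0, 78.4]]
top grip 240 [ 519.8 -211.   168.8] [[488.1, -218.8, 161.8], [551.3, -204.6, 172.6]]
side reader [207, 172, 75, 35, 1650] [563.  210.3] [173.7 196. ] 78.22 z 53.1
side green [212, 176, 8, 23, 139] [489.5 232. ] [116.5  19.1] 77.78 z 55.1
side green [231, 179, 26, 14, 334] [565.8 218.4] [69.3 71. ] 75.4 z 54.8
side cyl [227, 242, 55, 26, 884] [513.9 -77.   71.6] [[462.7, -91.1, 60.7], [568.1, -49.1, 76.0]]
side grip 437 [ 519.5 -219.9  167.1] [[486.5, -225.9, 160.5], [553.1, -210.2, 170.0]]
blue [246, 303, 56, 14, 89] [ 523.  -185.8   24. ] dir [-1.    -0.026] len 113.0
blue [256, 329, 60, 18, 126] [ 522.8 -249.2   24. ] dir [-1.    -0.029] len 114.5
```

servo_tool --motion '[{"xyz":[0.048,-0.032,0],"rot":[0,0,0],"grip":1},{"xyz":[0.096,-0.065,0],"rot":[0,0,0],"grip":1},{"xyz":[0.12,-0.081,0],"rot":[0,0,0],"grip":1},{"xyz":[0.12,-0.081,0],"rot":[0,0,0],"grip":1},{"xyz":[0.12,-0.081,0],"rot":[0,0,0],"grip":1},{"xyz":[0.12,-0.081,0],"rot":[0,0,0],"grip":1},{"xyz":[0.12,-0.081,0],"rot":[0,0,0],"grip":1},{"xyz":[0.12,-0.081,0],"rot":[0,0,0],"grip":1},{"xyz":[0.12,-0.081,0],"rot":[0,0,0],"grip":1},{"xyz":[0.12,-0.081,0],"rot":[0,0,0],"grip":1},{"xyz":[0.12,-0.081,0],"rot":[0,0,0],"grip":1},{"xyz":[0.12,-0.081,0],"rot":[0,0,0],"grip":1},{"xyz":[0.12,-0.081,0],"rot":[0,0,0],"grip":1},{"xyz":[0.12,-0.081,0],"rot":[0,0,0],"grip":1},{"xyz":[0.096,-0.065,0],"rot":[0,0,0],"grip":1},{"xyz":[0.048,-0.032,0],"rot":[0,0,0],"grip":1},{"xyz":[0,0,0],"rot":[0,0,0.0286],"grip":1},{"xyz":[0,0,0],"rot":[0,0,0.0286],"grip":1},{"xyz":[0,0,0],"rot":[0,0,0.0286],"grip":1},{"xyz":[0,0,0],"rot":[0,0,0],"grip":1}]'

```text
time_s: 2.1
tcp_pos: [518.2, -214.6, 250.1]
tcp_rot: [[1.0, 0.03, -0.001], [0.03, -1.0, -0.0], [-0.001, 0.0, -1.0]]
force: [1.3, 0.0, -0.4]
gripper_width: 0.999
finger_force: 0.0
```

servo_tool --motion '[{"xyz":[0.008,0,0.02],"rot":[0,0,0],"grip":1},{"xyz":[0,0,0.04],"rot":[0,0,0],"grip":1},{"xyz":[0,0,0.06],"rot":[0,0,0],"grip":1},{"xyz":[0,0,0.06],"rot":[0,0,0],"grip":1},{"xyz":[0,0,0.06],"rot":[0,0,0],"grip":1},{"xyz":[0,0,0.06],"rot":[0,0,0],"grip":1},{"xyz":[0,0,0.05],"rot":[0,0,0],"grip":1},{"xyz":[0,0,0.03],"rot":[0,0,0],"grip":1},{"xyz":[0,0,0.016],"rot":[0,0,0],"grip":1},{"xyz":[0,0,0],"rot":[0,0,0],"grip":0.3},{"xyz":[0,0,0],"rot":[0,0,0],"grip":0},{"xyz":[0,0,0],"rot":[0,0,0],"grip":-0.3},{"xyz":[0,0,0],"rot":[0,0,0],"grip":-0.6},{"xyz":[0,0,0],"rot":[0,0,0],"grip":-0.8},{"xyz":[0,0,0],"rot":[0,0,0],"grip":-1},{"xyz":[0,0,0],"rot":[0,0,0],"grip":-1},{"xyz":[0,0,0],"rot":[0,0,0],"grip":-1}]'

```text
time_s: 3.8
tcp_pos: [521.2, -214.9, 151.9]
tcp_rot: [[1.0, 0.031, 0.001], [0.031, -1.0, -0.001], [0.001, 0.001, -1.0]]
force: [-0.1, -1.3, 4.8]
gripper_width: 0.183
finger_force: 59.5
```

```bash
python3 - <<'E'
from h import *
p,d=read_camera('side'); cv2.imwrite('pics/1.png',cv2.resize(p[100:,120:420,::-1],None,fx=2,fy=2)); s=status.get_obs(); print(s['time_s'],s['gripper_width'],s['finger_force'],s['force'],s['tcp_pos'])
E
```

```text
3.85 0.1825059427365084 59.49457883834839 [-0.87316376 -1.340895    5.88215718] [ 521.24811717 -214.89879317  151.9157923 ]
```

View pics/1.png

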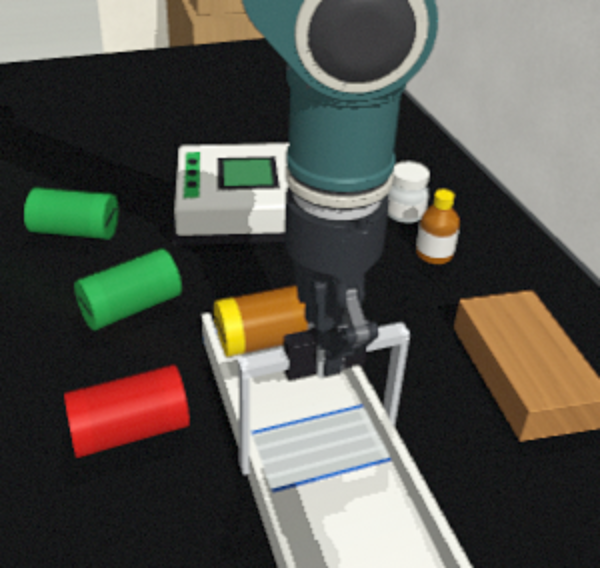

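servo_tool --motion '[{"xyz":[0,0,-0.01],"rot":[0,0,0],"grip":-1},{"xyz":[0,0,-0.02],"rot":[0,0,0],"grip":-1},{"xyz":[0,0,-0.03],"rot":[0,0,0],"grip":-1},{"xyz":[0,0,-0.04],"rot":[0,0,0],"grip":-1},{"xyz":[0,0,-0.05],"rot":[0,0,0],"grip":-1},{"xyz":[0,0,-0.05],"rot":[0,0,0],"grip":-1},{"xyz":[0,0,-0.05],"rot":[0,0,0],"grip":-1},{"xyz":[0,0,-0.05],"rot":[0,0,0],"grip":-1},{"xyz":[0,0,-0.04],"rot":[0,0,0],"grip":-1},{"xyz":[0,0,-0.03],"rot":[0,0,0.006],"grip":-1},{"xyz":[0,0,-0.02],"rot":[0,0,0.014],"grip":-1},{"xyz":[0,0,-0.006],"rot":[0,0,0.018],"grip":-1},{"xyz":[0,0,0],"rot":[0,0,0.018],"grip":-1},{"xyz":[0,0,0],"rot":[0,0,0.013],"grip":-1},{"xyz":[0,0,0],"rot":[0,0,0.0065],"grip":-1},{"xyz":[0,0,0],"rot":[0,0,0],"grip":-1}]'

```text
time_s: 5.45
tcp_pos: [520.7, -214.3, 250.2]
tcp_rot: [[0.979, -0.205, -0.001], [-0.205, -0.979, 0.0], [-0.001, 0.0, -1.0]]
force: [-0.0, 0.5, -6.5]
gripper_width: 0.181
finger_force: 58.7
```

servo_tool --motion '[{"xyz":[-0.0013,-0.0124,0],"rot":[0,0,0],"grip":-1},{"xyz":[-0.0026,-0.0249,0],"rot":[0,0,0],"grip":-1},{"xyz":[-0.0039,-0.0373,0],"rot":[0,0,0],"grip":-1},{"xyz":[-0.0052,-0.0498,0],"rot":[0,0,0],"grip":-1},{"xyz":[-0.0066,-0.0622,0],"rot":[0,0,0],"grip":-1},{"xyz":[-0.0079,-0.0746,0],"rot":[0,0,0],"grip":-1},{"xyz":[-0.0092,-0.0871,0],"rot":[0,0,0],"grip":-1},{"xyz":[-0.0092,-0.0871,0],"rot":[0,0,0],"grip":-1},{"xyz":[-0.0092,-0.0871,0],"rot":[0,0,0],"grip":-1},{"xyz":[-0.0092,-0.0871,0],"rot":[0,0,0],"grip":-1},{"xyz":[-0.0092,-0.0871,0],"rot":[0,0,0],"grip":-1},{"xyz":[-0.0092,-0.0871,0],"rot":[0,0,0],"grip":-1},{"xyz":[-0.0092,-0.0871,0],"rot":[0,0,0],"grip":-1},{"xyz":[-0.0092,-0.0871,0],"rot":[0,0,0],"grip":-1},{"xyz":[-0.0092,-0.0871,0],"rot":[0,0,0],"grip":-1},{"xyz":[-0.0092,-0.0871,0],"rot":[0,0,0],"grip":-1},{"xyz":[-0.0092,-0.0871,0],"rot":[0,0,0],"grip":-1},{"xyz":[-0.0092,-0.0871,0],"rot":[0,0,0],"grip":-1},{"xyz":[-0.0092,-0.0871,0],"rot":[0,0,0],"grip":-1},{"xyz":[-0.0092,-0.0871,0],"rot":[0,0,0],"grip":-1}]'

```text
time_s: 7.45
tcp_pos: [557.3, 158.2, 250.2]
tcp_rot: [[0.979, -0.203, -0.001], [-0.203, -0.979, 0.0], [-0.001, 0.0, -1.0]]
force: [0.6, -0.1, -6.8]
gripper_width: 0.179
finger_force: 58.7
```

servo_tool --motion '[{"xyz":[-0.0079,-0.0746,0],"rot":[0,0,0],"grip":-1},{"xyz":[-0.0066,-0.0622,0],"rot":[0,0,0],"grip":-1},{"xyz":[-0.0052,-0.0498,0],"rot":[0,0,0],"grip":-1},{"xyz":[-0.0039,-0.0373,0],"rot":[0,0,0],"grip":-1},{"xyz":[-0.0026,-0.0249,0],"rot":[0,0,0],"grip":-1},{"xyz":[-0.0013,-0.0124,0],"rot":[0,0,0],"grip":-1},{"xyz":[0,0,0],"rot":[0,0,0],"grip":-1},{"xyz":[0,0,0],"rot":[0,0,0],"grip":-1},{"xyz":[0,0,0],"rot":[0,0,0],"grip":-1}]'

```text
time_s: 8.35
tcp_pos: [565.0, 220.4, 250.2]
tcp_rot: [[0.979, -0.206, -0.0], [-0.206, -0.979, -0.001], [0.0, 0.001, -1.0]]
force: [-0.4, 0.1, -5.3]
gripper_width: 0.18
finger_force: 58.8
```

```bash
python3 - <<'E'
from h import *
a=[]
for n in('side','top'):
    p,d=read_camera(n); np.savez('2'+n,p=p,d=d); a.append(cv2.resize(p[:,:,::-1],(400,300) if n=='top' else (800,600)))
cv2.imwrite('pics/2s.png',a[0]);cv2.imwrite('pics/2t.png',a[1]); s=status.get_obs(); print({k:np.round(s[k],3).tolist() for k in('time_s','tcp_pos','force','moment','joints')})
E
```

```text
{'time_s': 8.45, 'tcp_pos': [565.011, 220.641, 250.283], 'force': [0.502, 0.386, -6.015], 'moment': [-0.426, 0.072, 0.034], 'joints': [-0.187, 0.42, -0.314, 1.698, 0.146, 1.047, -2.327]}
```

View pics/2s.png

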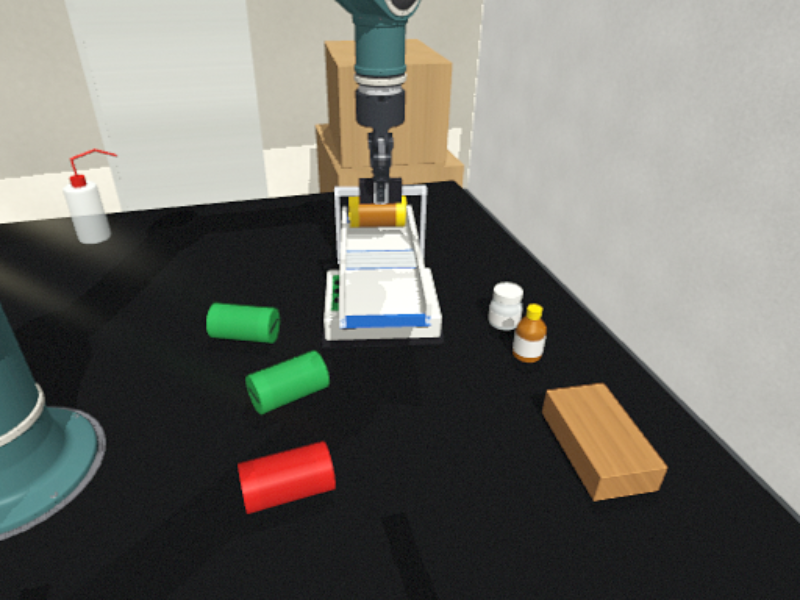

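View pics/2t.png

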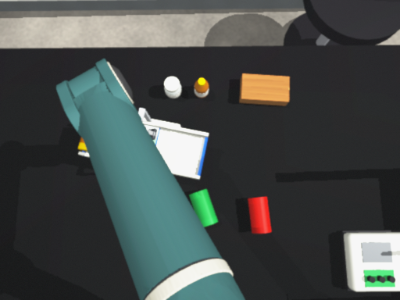

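```bash
cat > t.py <<'E'
from m import *
f,cx,cy,Rc,tc=cal('side'); O=-Rc.T@tc
def frame(s):  # tray frame at window centre: x=tool x, y=-tool y, z=-tool z
    R=np.array(s['tcp_rot']); T=np.c_[R[:,0],-R[:,1],-R[:,2]]
    return T, np.array(s['tcp_pos'])-T@[0,0,128]
def track(p,d,s):
    T,w=frame(s); h=cv2.cvtColor(p,cv2.COLOR_RGB2HSV); q=p.astype(int)
    roi=np.zeros(d.shape,bool); roi[100:215,205:290]=1
    o=T.T@(O-w)
    D=lambda m:(lambda vu:np.c_[(vu[:,1]-cx)/f,(vu[:,0]-cy)/f,np.ones(len(vu))]@Rc@T)(np.argwhere(m))
    am=roi&(h[...,0]>7)&(h[...,0]<35)&(h[...,1]>140)&(h[...,2]>60)
    k,l,st,_=cv2.connectedComponentsWithStats(am.astype(np.uint8)); am=l==1+np.argmax(st[1:,4])
    P=(cloud('side',d)[am&(d>0)]-w)@T; P=P[abs(P[:,0])<60]
    yc=np.median(P[:,1])+25
    for _ in range(5):
        zc=30-yc**2/3000; e=P[:,2]-zc; ok=abs(e)<26
        yc=np.median(P[ok,1]+np.sqrt(900-e[ok]**2))
    # image: yellow band pixels' bottom/top per column, tangent rays -> mid ray to centre height
    ye=am&(h[...,0]>24); v,u=np.nonzero(ye); ys=[]
    for c in np.unique(u):
        r=v[u==c]
        if len(r)<8: continue
        g=np.array([[(c-cx)/f,(a-cy)/f,1] for a in (r.min()-.5,r.max()+.5)])@Rc@T
        a1,a2=np.arctan2(g[:,2],g[:,1]); a=(a1+a2)/2; y=0
        for _ in range(8):
            zc=30-y**2/3000; y=o[1]+(zc-o[2])/np.tan(a)*1000/1000
        ys.append(y)
    # tray tilt from blue: lip top edge at y=-172 (as z there), lines at +-30
    bl=roi&(q[...,2]>q[...,0]+25)&(q[...,2]>q[...,1]+15); out=[]
    for mm,sx in comps(bl,15):
        g=D(mm); Pg=o+g*((-o[2])/g[:,2])[:,None]; out.append((sx[4],Pg[:,1].mean().round(1)))
    lp=[]
    v,u=np.nonzero(bl)
    return dict(y=round(yc,1),yi=np.round(np.median(ys),1) if ys else None,n=int(am.sum()),blue=out,x=np.round(np.percentile(P[:,0],[3,97]),0))
def look(k=2,save=None):
    for i in range(k):
        s=status.get_obs(); p,d=read_camera('side'); r=track(p,d,s)
        a=np.arctan2(frame(s)[0][2,1],frame(s)[0][2,2])
        print(round(s['time_s'],2),r['y'],r['yi'],r['n'],'tilt',round(a,4),'M',np.round(s['moment'],2)[:2],[b for b in r['blue']], r['x'] if i==0 else '')
    if save: np.savez(save,p=p,d=d)
    print(np.round(frame(s)[1],1))
E
python3 - <<'E'
from t import *
q=np.load('2side.npz'); s=status.get_obs(); print(track(q['p'],q['d'],s)); look(2)
E
```

```text
{'y': np.float64(150.8), 'yi': np.float64(147.4), 'n': 561, 'blue': [(np.int32(47), np.float64(27.0)), (np.int32(63), np.float64(-36.1)), (np.int32(472), np.float64(-191.8))], 'x': array([-51.,  51.])}
8.45 150.9 147.6 562 tilt -0.0003 M [-0.43  0.07] [(np.int32(44), np.float64(27.2)), (np.int32(62), np.float64(-35.9)), (np.int32(476), np.float64(-191.7))] [-51.  51.]
8.5 151.1 147.4 556 tilt -0.0002 M [-0.44  0.05] [(np.int32(44), np.float64(27.0)), (np.int32(60), np.float64(-35.9)), (np.int32(478), np.float64(-191.7))] 
[565.  220.8 122.3]
```

```bash
cat >> t.py <<'E'
def floor(p,d,s):  # slope of tray floor relative to gripper, from depth
    T,w=frame(s); P=(cloud('side',d)-w)@T; m=(d>0)&(abs(P[...,0])<52)&(P[...,1]<-36)&(P[...,1]>-160)&(p.min(-1)>120)
    P=P[m]; e=P[:,2]+P[:,1]**2/3000; m=abs(e-np.median(e))<10; P,e=P[m],e[m]
    c=np.polyfit(P[:,1],e,1); return round(c[0],4),round(c[1],1),len(e),round(np.std(e-np.polyval(c,P[:,1])),1)
from scipy.optimize import minimize
G,H=6.54,0.128
def sim(y,v,a0,A,mu,k,tail=0):
    # A: tilt at the end of each 0.1 s row; returns y,v at row ends (lengths m). k: sag rad per m
    dt=.01; Y=[];V=[]; ap=a0; w=y+2/3*H*a0; vw=v
    for a1 in A:
        for i in range(10):
            a=ap+(a1-ap)*(i+.5)/10; y=w-2/3*H*a
            acc=G*(y*(1/1.53+k)-a); vr=vw-2/3*H*(a1-ap)/.1
            if abs(vr)<.003 and abs(acc)<G*mu: vw-=vr; acc=0
            else: acc-=G*mu*np.tanh(vr/.004)
            vw+=acc*dt; w+=vw*dt
            if w-2/3*H*a>.152: w=.152+2/3*H*a; vw=min(vw,2/3*H*(a1-ap)/.1)
        Y.append(w-2/3*H*a1); V.append(vw-2/3*H*(a1-ap)/.1); ap=a1
    return np.array(Y),np.array(V)
def plan(y,v,a0,N=14,mu=.006,k=0.,da0=0.,amax=.14,yt=0.):
    def cost(A):
        Y,V=sim(y,v,a0,A,mu,k); d=np.diff(np.r_[a0-da0,a0,A],2)
        return 4e4*(Y[-1]-yt)**2+1e4*V[-1]**2+2e4*(Y[-3]-yt)**2+100*(A[-1]-yt/1.53)**2*25+600*np.sum(d**2)+200*np.sum(np.clip(np.abs(V)-.2,0,None)**2)
    x0=np.linspace(a0,0,N)
    best=min((minimize(cost,x,method='SLSQP',bounds=[(-.1,amax)]*N,options=dict(maxiter=200)) for x in (x0,np.r_[np.linspace(a0,amax,4),np.linspace(amax,0,N-4)])),key=lambda r:r.fun)
    A=best.x; Y,V=sim(y,v,a0,A,mu,k)
    print('cost',round(best.fun,3)); print('A',A.round(4)); print('Y',(Y*1000).round(0)); print('V',(V*1000).round(0)); print('rows',(np.diff(np.r_[a0,A])/np.pi).round(4).tolist())
E
python3 - <<'E'
from t import *
q=np.load('2side.npz'); s=status.get_obs(); print(floor(q['p'],q['d'],s))
import time; t=time.time()
plan(.152,0,0,N=20,k=.03); print(time.time()-t)
E
```

```text
(np.float64(-0.0056), np.float64(-1.8), 1202, np.float64(0.9))
cost 5.546
A [ 0.0292  0.0661  0.103   0.1241  0.1046  0.1295  0.1393  0.1391  0.1388
  0.1386  0.137   0.1203  0.0846  0.0363 -0.019  -0.066  -0.085  -0.0789
 -0.0495 -0.011 ]
Y [152. 152. 152. 152. 152. 148. 144. 139. 131. 120. 106.  90.  72.  54.
  37.  23.  12.   5.   1.   0.]
V [   0.    0.    0.   -5.    0.  -43.  -49.  -64.  -91. -121. -155. -178.
 -188. -184. -159. -121.  -83.  -44.  -17.   -1.]
rows [0.0093, 0.0118, 0.0117, 0.0067, -0.0062, 0.0079, 0.0031, -0.0001, -0.0001, -0.0001, -0.0005, -0.0053, -0.0114, -0.0154, -0.0176, -0.0149, -0.0061, 0.002, 0.0093, 0.0123]
2.1041007041931152
```

servo_tool --motion '[{"xyz":[0,0,0],"rot":[0.003,0,0],"grip":-1},{"xyz":[0,0,0],"rot":[0.006,0,0],"grip":-1},{"xyz":[0,0,0],"rot":[0.008,0,0],"grip":-1},{"xyz":[0,0,0],"rot":[0.006,0,0],"grip":-1},{"xyz":[0,0,0],"rot":[0.003,0,0],"grip":-1},{"xyz":[0,0,0],"rot":[0,0,0],"grip":-1},{"xyz":[0,0,0],"rot":[0,0,0],"grip":-1}]'

```text
time_s: 9.25
tcp_pos: [564.9, 221.1, 250.3]
tcp_rot: [[0.979, -0.204, 0.017], [-0.205, -0.976, 0.08], [0.0, -0.081, -0.997]]
force: [1.0, 0.6, -6.3]
gripper_width: 0.174
finger_force: 58.8
```

```bash
cat >> t.py <<'E'
def look(k=3,save=None):
    t=[];Y=[];F=[]
    for i in range(k):
        s=status.get_obs(); p,d=read_camera('side'); r=track(p,d,s); t.append(s['time_s']);Y.append(r['y']+1);F.append(floor(p,d,s)[0])
    a=np.arctan2(frame(s)[0][2,1],frame(s)[0][2,2]); c=np.polyfit(np.array(t)-t[-1]-.05,Y,1)
    print('t',np.round(t,2),'y',np.round(Y,1),'yi',r['yi'],'n',r['n'],'tilt',round(a,4),'floor',np.round(F,4),'y,v now',c[::-1].round(1),'win',np.round(frame(s)[1],1))
    if save: np.savez(save,p=p,d=d)
    return c[1]/1000,c[0]/1000,a
E
python3 - <<'E'
from t import *
y,v,a=look(2)
plan(.152,0,a,N=18,k=.03)
E
```

```text
t [9.25 9.3 ] y [151.6 151.2] yi 128.7 n 389 tilt 0.0817 floor [-0.0083 -0.0061] y,v now [150.8  -8. ] win [567.1 231.6 122.7]
cost 2.226
A [ 0.0904  0.1243  0.14    0.14    0.14    0.14    0.14    0.14    0.1295
  0.1016  0.0601  0.0125 -0.0321 -0.0639 -0.0756 -0.0654 -0.0396 -0.0047]
Y [152. 150. 149. 147. 143. 136. 127. 115. 100.  83.  66.  48.  32.  19.
   9.   3.   0.  -1.]
V [   0.  -20.  -21.  -29.  -51.  -76. -105. -138. -165. -180. -183. -172.
 -146. -110.  -72.  -38.  -12.    0.]
rows [0.0028, 0.0108, 0.005, -0.0, 0.0, 0.0, -0.0, 0.0, -0.0033, -0.0089, -0.0132, -0.0152, -0.0142, -0.0101, -0.0037, 0.0032, 0.0082, 0.0111]
```

servo_tool --motion '[{"xyz":[0,0,0],"rot":[0.006,0,0],"grip":-1},{"xyz":[0,0,0],"rot":[0.008,0,0],"grip":-1},{"xyz":[0,0,0],"rot":[0,0,0],"grip":-1}]'

```text
time_s: 9.65
tcp_pos: [565.0, 220.2, 250.1]
tcp_rot: [[0.979, -0.204, 0.026], [-0.206, -0.971, 0.123], [-0.0, -0.126, -0.992]]
force: [0.2, -0.1, -6.3]
gripper_width: 0.18
finger_force: 59.0
```

```bash
python3 - <<'E'
from t import *
y,v,a=look(3)
plan(y,v,a,N=15,k=.03)
E
```

```text
t [9.65 9.7  9.75] y [150.2 148.3 146.5] yi 120.0 n 320 tilt 0.1254 floor [-0.0057 -0.0063 -0.007 ] y,v now [144.6 -37. ] win [568.3 236.4 123.2]
cost 0.575
A [ 0.1335  0.14    0.1395  0.1294  0.1096  0.0821  0.0499  0.0169 -0.0129
 -0.0356 -0.0484 -0.0499 -0.0405 -0.0235 -0.0017]
Y [139. 132. 123. 111.  97.  81.  65.  49.  34.  22.  12.   5.   1.  -0.
  -0.]
V [ -61.  -84. -108. -132. -151. -162. -164. -156. -137. -110.  -80.  -50.
  -24.   -5.    0.]
rows [0.0026, 0.0021, -0.0002, -0.0032, -0.0063, -0.0088, -0.0102, -0.0105, -0.0095, -0.0072, -0.0041, -0.0005, 0.003, 0.0054, 0.007]
```

servo_tool --motion '[{"xyz":[0,0,0],"rot":[0.0025,0,0],"grip":-1},{"xyz":[0,0,0],"rot":[0.001,0,0],"grip":-1}]'

```text
time_s: 10.0
tcp_pos: [564.9, 221.4, 250.2]
tcp_rot: [[0.979, -0.202, 0.028], [-0.204, -0.97, 0.134], [-0.0, -0.137, -0.991]]
force: [0.2, -0.6, -7.1]
gripper_width: 0.18
finger_force: 58.9
```

```bash
python3 - <<'E'
from t import *
y,v,a=look(2)
print(sim(.1446,-.037,.1254,[.1333,.1364,.1364],.006,.03))
plan(y,v,a,N=13,k=.03)
E
```

```text
t [10.   10.05] y [132.8 129.4] yi 109.1 n 392 tilt 0.137 floor [-0.0066 -0.0057] y,v now [126. -68.] win [568.5 238.3 123.4]
(array([0.13935076, 0.1324446 , 0.12321703]), array([-0.06077274, -0.07995354, -0.1051308 ]))
cost 0.482
A [ 0.135   0.1261  0.1085  0.083   0.0523  0.02   -0.0098 -0.0331 -0.0467
 -0.0488 -0.0399 -0.0234 -0.0017]
Y [118. 107.  94.  79.  64.  48.  34.  22.  12.   5.   1.  -0.  -0.]
V [ -97. -121. -142. -154. -158. -151. -133. -108.  -79.  -50.  -25.   -6.
    0.]
rows [-0.0006, -0.0028, -0.0056, -0.0081, -0.0098, -0.0103, -0.0095, -0.0074, -0.0043, -0.0007, 0.0028, 0.0053, 0.0069]
```

servo_tool --motion '[{"xyz":[0,0,0],"rot":[-0.0005,0,0],"grip":-1},{"xyz":[0,0,0],"rot":[-0.0025,0,0],"grip":-1}]'

```text
time_s: 10.3
tcp_pos: [565.0, 221.1, 250.3]
tcp_rot: [[0.979, -0.203, 0.026], [-0.205, -0.971, 0.124], [0.0, -0.126, -0.992]]
force: [-0.9, -0.0, -7.8]
gripper_width: 0.181
finger_force: 59.0
```

```bash
python3 - <<'E'
from t import *
y,v,a=look(2)
for mu,k in((.006,.03),(.01,.03),(.01,.06)): Y,V=sim(.1257,-.08,.137,[.1354,.1276,.1276],mu,k); print(mu,k,Y.round(4),V.round(3))
plan(y,v,a,N=11,mu=.008,k=.04)
E
```

```text
t [10.3  10.35] y [102.7  95. ] yi 92.9 n 587 tilt 0.1266 floor [-0.0047 -0.0052] y,v now [  87.3 -154. ] win [568.3 237.3 123.3]
0.006 0.03 [0.1162 0.104  0.0877] [-0.109 -0.137 -0.179]
0.01 0.03 [0.1163 0.1045 0.089 ] [-0.107 -0.131 -0.171]
0.01 0.06 [0.1164 0.105  0.0901] [-0.104 -0.126 -0.164]
cost 1.237
A [ 0.0918  0.0455  0.0033 -0.028  -0.0433 -0.0448 -0.0375 -0.0265 -0.016
 -0.0064  0.0019]
Y [73. 58. 43. 29. 17.  9.  3. -0. -1. -1. -0.]
V [-154. -153. -144. -124.  -98.  -70.  -43.  -19.   -0.    4.    0.]
rows [-0.0111, -0.0148, -0.0134, -0.01, -0.0049, -0.0005, 0.0023, 0.0035, 0.0033, 0.0031, 0.0027]
```

servo_tool --motion '[{"xyz":[0,0,0],"rot":[-0.012,0,0],"grip":-1},{"xyz":[0,0,0],"rot":[-0.018,0,0],"grip":-1}]'

```text
time_s: 10.6
tcp_pos: [565.2, 220.3, 250.4]
tcp_rot: [[0.978, -0.206, 0.007], [-0.206, -0.978, 0.031], [0.0, -0.031, -1.0]]
force: [0.3, -0.4, -6.4]
gripper_width: 0.18
finger_force: 59.1
```

```bash
python3 - <<'E'
from t import *
y,v,a=look(2)
for mu,k in((.006,.03),(.01,.06)): Y,V=sim(.0875,-.162,.1266,[.0889,.0324,.0324],mu,k); print(mu,k,Y.round(4),V.round(3))
plan(y,v,a,N=9,mu=.008,k=.04)
plan(y,v,a,N=12,mu=.008,k=.04)
E
```

```text
t [10.6  10.65] y [55.1 44.4] yi 42.1 n 747 tilt 0.0301 floor [-0.003   0.0008] y,v now [  33.7 -214. ] win [565.8 226.4 122.5]
0.006 0.03 [0.0727 0.0577 0.0382] [-0.16  -0.15  -0.194]
0.01 0.06 [0.0729 0.0586 0.0402] [-0.156 -0.142 -0.181]
cost 6.614
A [-0.0395 -0.0915 -0.1    -0.0826 -0.0463 -0.0104  0.0091  0.0124  0.016 ]
Y [19.  7. -3. -7. -9. -8. -5. -3. -2.]
V [-134.  -95.  -63.  -23.    4.   14.   20.   20.    4.]
rows [-0.0222, -0.0165, -0.0027, 0.0055, 0.0115, 0.0115, 0.0062, 0.0011, 0.0011]
cost 2.686
A [-0.0155 -0.064  -0.094  -0.1    -0.0885 -0.0619 -0.0281  0.0028  0.0229
  0.0273  0.0191  0.0054]
Y [ 17.   2.  -9. -16. -18. -17. -14.  -9.  -6.  -2.  -1.   0.]
V [-163. -124.  -85.  -42.    2.   27.   38.   39.   31.   21.   10.    0.]
rows [-0.0145, -0.0154, -0.0096, -0.0019, 0.0037, 0.0085, 0.0108, 0.0098, 0.0064, 0.0014, -0.0026, -0.0044]
```

servo_tool --motion '[{"xyz":[0,0,0],"rot":[-0.023,0,0],"grip":-1},{"xyz":[0,0,0],"rot":[-0.017,0,0],"grip":-1}]'

```text
time_s: 10.9
tcp_pos: [565.1, 221.4, 250.4]
tcp_rot: [[0.979, -0.204, -0.019], [-0.205, -0.975, -0.09], [0.0, 0.092, -0.996]]
force: [-0.0, -0.3, -8.0]
gripper_width: 0.174
finger_force: 59.5
```

```bash
python3 - <<'E'
from t import *
y,v,a=look(2)
for mu,k in((.006,.03),(.01,.06)): Y,V=sim(.034,-.205,.0301,[-.042,-.0955,-.0955],mu,k); print(mu,k,Y.round(4),V.round(3))
plan(y,v,a,N=9,mu=.008,k=.04)
plan(y,v,a,N=12,mu=.006,k=.04)
E
```

```text
t [10.9  10.95] y [13.1  8.4] yi 5.1 n 714 tilt -0.0934 floor [-0.0022  0.0011] y,v now [  3.7 -94. ] win [562.3 211.6 122.7]
0.006 0.03 [0.0204 0.0093 0.0003] [-0.123 -0.083 -0.06 ]
0.01 0.06 [0.0206 0.01   0.0017] [-0.12  -0.077 -0.051]
cost 0.328
A [-0.0757 -0.051  -0.0268 -0.0068  0.0066  0.0129  0.0128  0.008   0.0006]
Y [-4. -7. -6. -5. -2. -1.  0.  0.  0.]
V [-49. -10.  11.  18.  17.  10.   2.  -2.   0.]
rows [0.0056, 0.0079, 0.0077, 0.0064, 0.0043, 0.002, -0.0, -0.0015, -0.0023]
cost 0.302
A [-0.076  -0.0518 -0.0282 -0.0085  0.005   0.0121  0.014   0.0125  0.0093
  0.006   0.0026 -0.0005]
Y [-4. -7. -7. -5. -2. -0.  1.  1.  1.  1.  0. -0.]
V [-50. -12.  11.  20.  20.  16.   8.  -0.  -4.  -5.  -4.   0.]
rows [0.0055, 0.0077, 0.0075, 0.0063, 0.0043, 0.0023, 0.0006, -0.0005, -0.001, -0.0011, -0.0011, -0.001]
```

servo_tool --motion '[{"xyz":[0,0,0],"rot":[0.0055,0,0],"grip":-1},{"xyz":[0,0,0],"rot":[0.009,0,0],"grip":-1}]'

```text
time_s: 11.2
tcp_pos: [564.9, 221.1, 250.1]
tcp_rot: [[0.979, -0.205, -0.009], [-0.205, -0.978, -0.043], [-0.0, 0.044, -0.999]]
force: [-0.1, -0.7, -5.5]
gripper_width: 0.181
finger_force: 59.6
```

```bash
python3 - <<'E'
from t import *
y,v,a=look(2)
for mu,k in((.006,.03),(.01,.06)): Y,V=sim(.0037,-.075,-.0934,[-.0761,-.0478,-.0478],mu,k); print(mu,k,Y.round(4),V.round(3))
plan(y,v,a,N=8,mu=.008,k=.04)
plan(y,v,a,N=12,mu=.006,k=.04)
E
```

```text
t [11.2  11.25] y [11.5 15.7] yi 12.8 n 724 tilt -0.0436 floor [-0.0005 -0.003 ] y,v now [19.9 84. ] win [564.1 214.3 122.5]
0.006 0.03 [-0.0019 -0.0033  0.0009] [-0.03   0.003  0.054]
0.01 0.06 [-0.0017 -0.0028  0.0016] [-0.027  0.007  0.055]
cost 17.916
A [ 0.0503  0.1152  0.1159  0.0663  0.0081 -0.0227 -0.0255 -0.0348]
Y [21. 22. 22. 20. 17. 12.  6.  4.]
V [  6. -17. -28. -33. -36. -43. -42.  -9.]
rows [0.0299, 0.0207, 0.0002, -0.0158, -0.0185, -0.0098, -0.0009, -0.003]
cost 3.851
A [ 0.0068  0.0636  0.1023  0.1125  0.0954  0.0592  0.0157 -0.0225 -0.0447
 -0.0458 -0.0302 -0.0068]
Y [25. 30. 33. 34. 31. 26. 19. 13.  7.  3.  0. -0.]
V [ 59.  39.  11. -21. -48. -65. -68. -60. -43. -25. -10.  -1.]
rows [0.016, 0.0181, 0.0123, 0.0032, -0.0054, -0.0115, -0.0139, -0.0121, -0.0071, -0.0004, 0.005, 0.0074]
```

```bash
cat >> t.py <<'E'
def look2(k=2,mu=.007,K=.04,**kw):
    y,v,a=look(k); acc=G*(y*(1/1.53+K)-a); acc-=np.sign(v)*min(G*mu,abs(v)/.05)
    if abs(v)<.012 and abs(acc)<.05: acc=0   # at rest
    # slope is of the middle: t0=-(.05*(k+1)/2)
    t0=.05*(k+1)/2; ym=y-v*t0; y=ym+v*t0+acc*t0**2/2; v+=acc*t0
    print('corrected y,v',round(y*1e3,1),round(v*1e3,1),'a',round(a,4)); return y,v,a
E
python3 - <<'E'
from t import *
plan(.0207,.106,-.0436,N=10,mu=.007,k=.04)
E
```

```text
cost 10.161
A [ 0.0358  0.11    0.139   0.1184  0.0636 -0.0002 -0.0468 -0.0594 -0.0426
 -0.0167]
Y [25. 29. 30. 28. 23. 17. 11.  6.  2.  1.]
V [ 46.  11. -21. -48. -61. -60. -49. -34. -20.  -3.]
rows [0.0253, 0.0236, 0.0092, -0.0066, -0.0174, -0.0203, -0.0148, -0.004, 0.0053, 0.0083]
```

servo_tool --motion '[{"xyz":[0,0,0],"rot":[0.026,0,0],"grip":-1},{"xyz":[0,0,0],"rot":[0.023,0,0],"grip":-1}]'

```text
time_s: 11.5
tcp_pos: [565.0, 221.0, 250.6]
tcp_rot: [[0.979, -0.203, 0.023], [-0.205, -0.973, 0.107], [0.001, -0.11, -0.994]]
force: [-0.5, 0.4, -6.5]
gripper_width: 0.179
finger_force: 59.7
```

```bash
python3 - <<'E'
from t import *
y,v,a=look2()
Y,V=sim(.0207,.106,-.0436,[.038,.110,.110],.007,.04); print(Y.round(4),V.round(3))
plan(y,v,a,N=7,mu=.007,k=.04)
plan(y,v,a,N=11,mu=.007,k=.04)
E
```

```text
t [11.5  11.55] y [29.  32.3] yi 28.4 n 730 tilt 0.1108 floor [-0.0042 -0.0075] y,v now [35.6 66. ] win [568.4 232.1 123.2]
corrected y,v 33.9 20.3 a 0.1108
[0.0252 0.0285 0.0323] [0.044 0.011 0.01 ]
cost 7.996
A [ 0.1169  0.0893  0.0322 -0.0224 -0.0448 -0.037  -0.0309]
Y [32. 28. 23. 17. 11.  5.  3.]
V [-42. -62. -61. -52. -47. -38.  -8.]
rows [0.0019, -0.0088, -0.0182, -0.0174, -0.0071, 0.0025, 0.0019]
cost 0.352
A [ 0.0931  0.067   0.0394  0.0149 -0.0043 -0.0169 -0.0229 -0.0232 -0.0186
 -0.0103 -0.0006]
Y [34. 31. 26. 20. 14.  8.  4.  1. -0. -0.  0.]
V [-17. -43. -58. -63. -59. -48. -34. -18.  -4.   3.   0.]
rows [-0.0056, -0.0083, -0.0088, -0.0078, -0.0061, -0.004, -0.0019, -0.0001, 0.0015, 0.0026, 0.0031]
```

servo_tool --motion '[{"xyz":[0,0,0],"rot":[-0.0055,0,0],"grip":-1},{"xyz":[0,0,0],"rot":[-0.0085,0,0],"grip":-1},{"xyz":[0,0,0],"rot":[-0.011,0,0],"grip":-1}]'

```text
time_s: 11.9
tcp_pos: [564.9, 222.0, 250.4]
tcp_rot: [[0.979, -0.204, 0.005], [-0.204, -0.979, 0.025], [0.0, -0.026, -1.0]]
force: [0.1, 0.5, -6.5]
gripper_width: 0.181
finger_force: 59.8
```

```bash
python3 - <<'E'
from t import *
y,v,a=look2()
Y,V=sim(.0339,.0203,.1108,[.0935,.0668,.0323,.0323],.007,.04); print(Y.round(4),V.round(3))
plan(y,v,a,N=7,mu=.007,k=.04)
plan(y,v,a,N=10,mu=.007,k=.04)
E
```

```text
t [11.9  11.95] y [17.3 12.5] yi 9.9 n 708 tilt 0.0249 floor [-0.002   0.0006] y,v now [  7.7 -96. ] win [565.3 226.5 122.4]
corrected y,v 7.5 -102.2 a 0.0249
[0.0343 0.0314 0.0269 0.0187] [-0.018 -0.042 -0.05  -0.085]
cost 5.197
A [-0.0275 -0.0624 -0.0635 -0.0451 -0.0261 -0.0096  0.0191]
Y [ 2. -3. -6. -8. -6. -4. -3.]
V [-50. -31. -16.   3.  18.  25.   6.]
rows [-0.0167, -0.0111, -0.0004, 0.0059, 0.006, 0.0053, 0.0091]
cost 2.214
A [-0.014  -0.0516 -0.0693 -0.0632 -0.0401 -0.0119  0.0102  0.0185  0.0148
  0.0074]
Y [  1.  -5.  -9. -10.  -9.  -7.  -5.  -3.  -1.  -0.]
V [-66. -42. -18.   5.  18.  22.  20.  16.  10.   2.]
rows [-0.0124, -0.012, -0.0056, 0.0019, 0.0073, 0.009, 0.007, 0.0026, -0.0012, -0.0024]
```

servo_tool --motion '[{"xyz":[0,0,0],"rot":[-0.013,0,0],"grip":-1},{"xyz":[0,0,0],"rot":[-0.012,0,0],"grip":-1}]'

```text
time_s: 12.2
tcp_pos: [564.9, 221.9, 250.2]
tcp_rot: [[0.979, -0.204, -0.01], [-0.204, -0.978, -0.051], [0.0, 0.052, -0.999]]
force: [-0.2, -0.6, -7.0]
gripper_width: 0.178
finger_force: 59.8
```

```bash
python3 - <<'E'
from t import *
y,v,a=look2()
Y,V=sim(.0075,-.1,.0249,[-.016,-.0535,-.0535],.007,.04); print(Y.round(4),V.round(3))
plan(y,v,a,N=7,mu=.007,k=.04)
plan(y,v,a,N=10,mu=.007,k=.04)
E
```

```text
t [12.2  12.25] y [-1.3 -3.9] yi -5.4 n 674 tilt -0.0524 floor [-0.0017 -0.0002] y,v now [ -6.5 -52. ] win [563.3 216.6 122.3]
corrected y,v -5.5 -25.1 a -0.0524
[ 0.001  -0.0041 -0.0091] [-0.061 -0.038 -0.033]
cost 0.236
A [-0.0431 -0.0256 -0.009   0.0027  0.0074  0.0064  0.0028]
Y [-7. -6. -5. -3. -2. -1. -0.]
V [-0. 11. 15. 15. 12.  7.  0.]
rows [0.003, 0.0056, 0.0053, 0.0037, 0.0015, -0.0003, -0.0011]
cost 0.116
A [-0.042  -0.0274 -0.0129 -0.0008  0.0074  0.0116  0.012   0.0099  0.0055
 -0.    ]
Y [-7. -6. -5. -3. -1.  0.  0.  0. -0. -0.]
V [-2. 12. 18. 18. 14.  7. -1. -4. -4.  0.]
rows [0.0033, 0.0046, 0.0046, 0.0038, 0.0026, 0.0013, 0.0002, -0.0007, -0.0014, -0.0018]
```

servo_tool --motion '[{"xyz":[0,0,0],"rot":[0.0035,0,0],"grip":-1},{"xyz":[0,0,0],"rot":[0.006,0,0],"grip":-1},{"xyz":[0,0,0],"rot":[0.0055,0,0],"grip":-1}]'

```text
time_s: 12.6
tcp_pos: [565.0, 220.7, 250.3]
tcp_rot: [[0.979, -0.205, -0.0], [-0.205, -0.979, -0.002], [0.0, 0.002, -1.0]]
force: [-0.5, 0.3, -6.4]
gripper_width: 0.181
finger_force: 59.8
```

```bash
python3 - <<'E'
from t import *
y,v,a=look2(3)
Y,V=sim(-.0055,-.025,-.0524,[-.0414,-.0226,-.0053,-.0053],.007,.04); print(Y.round(4),V.round(3))
plan(y,v,a,N=7,mu=.007,k=.04)
plan(y,v,a,N=10,mu=.007,k=.04)
E
```

```text
t [12.6  12.65 12.7 ] y [-1.8 -1.  -0.1] yi -2.7 n 659 tilt -0.0028 floor [-0.0016 -0.0019 -0.0013] y,v now [ 0.7 17. ] win [565.1 219.6 122.4]
corrected y,v 0.6 14.6 a -0.0028
[-0.0071 -0.0069 -0.0057 -0.0033] [-0.002  0.008  0.011  0.023]
cost 0.04
A [0.0023 0.0077 0.0107 0.0116 0.0099 0.0057 0.0002]
Y [ 1.  2.  2.  1.  1.  0. -0.]
V [ 6.  0. -3. -5. -6. -5.  0.]
rows [0.0016, 0.0017, 0.001, 0.0003, -0.0005, -0.0013, -0.0017]
cost 0.02
A [ 0.0004  0.0043  0.0073  0.0096  0.0104  0.0096  0.0072  0.0046  0.0019
 -0.0003]
Y [2. 2. 2. 2. 2. 2. 1. 1. 0. 0.]
V [ 9.  3.  0. -2. -4. -5. -5. -4. -3.  0.]
rows [0.001, 0.0012, 0.001, 0.0007, 0.0003, -0.0003, -0.0008, -0.0008, -0.0009, -0.0007]
```

servo_tool --motion '[{"xyz":[0,0,0],"rot":[0.0016,0,0],"grip":-1},{"xyz":[0,0,0],"rot":[0.001,0,0],"grip":-1},{"xyz":[0,0,0],"rot":[0,0,0],"grip":-1}]'

```text
time_s: 13.05
tcp_pos: [564.9, 221.2, 250.3]
tcp_rot: [[0.979, -0.205, 0.001], [-0.205, -0.979, 0.005], [-0.0, -0.005, -1.0]]
force: [0.3, -0.5, -6.9]
gripper_width: 0.18
finger_force: 59.8
```

```bash
python3 - <<'E'
from t import *
y,v,a=look2(4)
plan(y,v,a,N=8,mu=.007,k=.04)
E
```

```text
t [13.05 13.1  13.15 13.2 ] y [-0.2 -0.3 -0.3 -0.5] yi -3.1 n 666 tilt 0.005 floor [-0.0031 -0.0019 -0.0007 -0.0006] y,v now [-0.5 -1.8] win [565.  221.9 122.2]
corrected y,v -0.5 -1.8 a 0.005
cost 0.018
A [0.0048 0.0044 0.0039 0.0033 0.0025 0.0017 0.0009 0.    ]
Y [-1. -1. -1. -1. -1. -1. -1. -1.]
V [0. 0. 0. 0. 0. 0. 0. 0.]
rows [-0.0001, -0.0001, -0.0002, -0.0002, -0.0002, -0.0003, -0.0003, -0.0003]
```

servo_tool --motion '[{"xyz":[0,0,0],"rot":[-0.0005,0,0],"grip":-1},{"xyz":[0,0,0],"rot":[-0.0005,0,0],"grip":-1},{"xyz":[0,0,0],"rot":[0,0,0],"grip":-1}]'

```text
time_s: 13.55
tcp_pos: [564.9, 221.4, 250.2]
tcp_rot: [[0.979, -0.204, 0.0], [-0.204, -0.979, 0.002], [-0.0, -0.002, -1.0]]
force: [0.5, -0.6, -6.6]
gripper_width: 0.182
finger_force: 59.8
```

```bash
python3 - <<'E'
from t import *
y,v,a=look2(4)
E
```

```text
t [13.55 13.6  13.65 13.7 ] y [-0.4 -0.4 -0.3 -0.3] yi -2.7 n 669 tilt 0.0018 floor [-0.0035 -0.0012 -0.0022 -0.0026] y,v now [-0.2  0.8] win [564.9 221.5 122.2]
corrected y,v -0.2 0.8 a 0.0018
```

At rest on the crest. I'll hold, and check partway through the reading.

servo_tool --motion '[{"xyz":[0,0,0],"rot":[0,0,0],"grip":-1},{"xyz":[0,0,0],"rot":[0,0,0],"grip":-1},{"xyz":[0,0,0],"rot":[0,0,0],"grip":-1},{"xyz":[0,0,0],"rot":[0,0,0],"grip":-1},{"xyz":[0,0,0],"rot":[0,0,0],"grip":-1}]'

```text
time_s: 14.25
tcp_pos: [564.9, 221.3, 250.2]
tcp_rot: [[0.979, -0.205, 0.0], [-0.205, -0.979, 0.002], [-0.0, -0.002, -1.0]]
force: [0.6, 0.4, -6.9]
gripper_width: 0.184
finger_force: 59.8
```

```bash
python3 - <<'E'
from t import *
y,v,a=look2(3,)
E
```

```text
t [14.25 14.3  14.35] y [-0.5 -0.4 -0.5] yi -2.8 n 665 tilt 0.0019 floor [-0.002  -0.0023 -0.0019] y,v now [-0.5  0. ] win [565.  221.5 122.3]
corrected y,v -0.5 0.0 a 0.0019
```

servo_tool --motion '[{"xyz":[0,0,0],"rot":[0,0,0],"grip":-1},{"xyz":[0,0,0],"rot":[0,0,0],"grip":-1},{"xyz":[0,0,0],"rot":[0,0,0],"grip":-1},{"xyz":[0,0,0],"rot":[0,0,0],"grip":-1},{"xyz":[0,0,0],"rot":[0,0,0],"grip":-1},{"xyz":[0,0,0],"rot":[0,0,0],"grip":-1},{"xyz":[0,0,0],"rot":[0,0,0],"grip":-1},{"xyz":[0,0,0],"rot":[0,0,0],"grip":-1},{"xyz":[0,0,0],"rot":[0,0,0],"grip":-1},{"xyz":[0,0,0],"rot":[0,0,0],"grip":-1},{"xyz":[0,0,0],"rot":[0,0,0],"grip":-1},{"xyz":[0,0,0],"rot":[0,0,0],"grip":-1},{"xyz":[0,0,0],"rot":[0,0,0],"grip":-1},{"xyz":[0,0,0],"rot":[0,0,0],"grip":-1},{"xyz":[0,0,0],"rot":[0,0,0],"grip":-1},{"xyz":[0,0,0],"rot":[0,0,0],"grip":-1},{"xyz":[0,0,0],"rot":[0,0,0],"grip":-1},{"xyz":[0,0,0],"rot":[0,0,0],"grip":-1},{"xyz":[0,0,0],"rot":[0,0,0],"grip":-1},{"xyz":[0,0,0],"rot":[0,0,0],"grip":-1}]'

```text
time_s: 16.4
tcp_pos: [564.9, 221.2, 250.2]
tcp_rot: [[0.979, -0.205, 0.0], [-0.205, -0.979, 0.002], [-0.0, -0.002, -1.0]]
force: [0.7, -0.6, -7.8]
gripper_width: 0.18
finger_force: 59.8
```

servo_tool --motion '[{"xyz":[0,0,0],"rot":[0,0,0],"grip":-1},{"xyz":[0,0,0],"rot":[0,0,0],"grip":-1},{"xyz":[0,0,0],"rot":[0,0,0],"grip":-1},{"xyz":[0,0,0],"rot":[0,0,0],"grip":-1},{"xyz":[0,0,0],"rot":[0,0,0],"grip":-1},{"xyz":[0,0,0],"rot":[0,0,0],"grip":-1},{"xyz":[0,0,0],"rot":[0,0,0],"grip":-1},{"xyz":[0,0,0],"rot":[0,0,0],"grip":-1},{"xyz":[0,0,0],"rot":[0,0,0],"grip":-1},{"xyz":[0,0,0],"rot":[0,0,0],"grip":-1},{"xyz":[0,0,0],"rot":[0,0,0],"grip":-1},{"xyz":[0,0,0],"rot":[0,0,0],"grip":-1},{"xyz":[0,0,0],"rot":[0,0,0],"grip":-1},{"xyz":[0,0,0],"rot":[0,0,0],"grip":-1},{"xyz":[0,0,0],"rot":[0,0,0],"grip":-1},{"xyz":[0,0,0],"rot":[0,0,0],"grip":-1},{"xyz":[0,0,0],"rot":[0,0,0],"grip":-1},{"xyz":[0,0,0],"rot":[0,0,0],"grip":-1},{"xyz":[0,0,0],"rot":[0,0,0],"grip":-1},{"xyz":[0,0,0],"rot":[0,0,0],"grip":-1}]'

```text
time_s: 18.4
tcp_pos: [564.9, 221.2, 250.2]
tcp_rot: [[0.979, -0.205, 0.0], [-0.205, -0.979, 0.002], [-0.0, -0.002, -1.0]]
force: [-0.1, -0.3, -5.7]
gripper_width: 0.181
finger_force: 59.8
```

servo_tool --motion '[{"xyz":[0,0,0],"rot":[0,0,0],"grip":-1},{"xyz":[0,0,0],"rot":[0,0,0],"grip":-1},{"xyz":[0,0,0],"rot":[0,0,0],"grip":-1},{"xyz":[0,0,0],"rot":[0,0,0],"grip":-1},{"xyz":[0,0,0],"rot":[0,0,0],"grip":-1},{"xyz":[0,0,0],"rot":[0,0,0],"grip":-1},{"xyz":[0,0,0],"rot":[0,0,0],"grip":-1},{"xyz":[0,0,0],"rot":[0,0,0],"grip":-1},{"xyz":[0,0,0],"rot":[0,0,0],"grip":-1},{"xyz":[0,0,0],"rot":[0,0,0],"grip":-1},{"xyz":[0,0,0],"rot":[0,0,0],"grip":-1},{"xyz":[0,0,0],"rot":[0,0,0],"grip":-1},{"xyz":[0,0,0],"rot":[0,0,0],"grip":-1},{"xyz":[0,0,0],"rot":[0,0,0],"grip":-1},{"xyz":[0,0,0],"rot":[0,0,0],"grip":-1},{"xyz":[0,0,0],"rot":[0,0,0],"grip":-1},{"xyz":[0,0,0],"rot":[0,0,0],"grip":-1},{"xyz":[0,0,0],"rot":[0,0,0],"grip":-1}]'

```text
time_s: 20.2
tcp_pos: [564.9, 221.2, 250.2]
tcp_rot: [[0.979, -0.205, 0.0], [-0.205, -0.979, 0.002], [-0.0, -0.002, -1.0]]
force: [0.3, 0.5, -6.0]
gripper_width: 0.177
finger_force: 59.8
```

```bash
python3 - <<'E'
from t import *
look2(2); p,d=read_camera('side'); cv2.imwrite('pics/3.png',cv2.resize(p[90:240,160:360,::-1],None,fx=3,fy=3))
E
```

```text
t [20.2  20.25] y [-0.5 -0.5] yi -2.8 n 669 tilt 0.0019 floor [-0.0033 -0.0022] y,v now [-0.5  0. ] win [565.  221.5 122.2]
corrected y,v -0.5 0.0 a 0.0019
```

View pics/3.png

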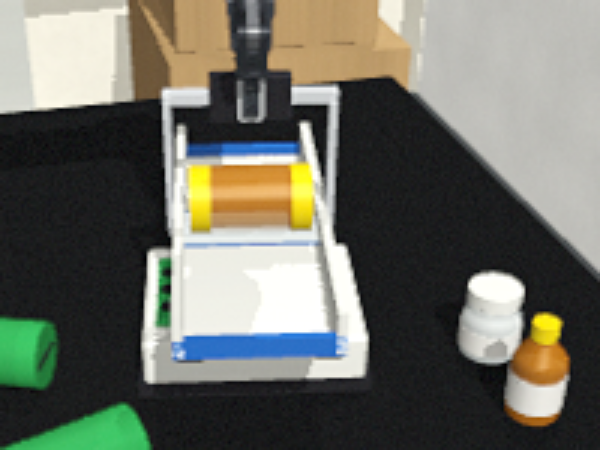

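The cylinder sits at (251,196), between the handle legs and just behind the near blue line at (250,244). It hasn't moved for more than six seconds. The jar and bottle are where they were.

```bash
python3 -c "
from cell import bot
print(bot.finish_job())"
```

```text
the job is handed in; nothing more can be done
None
```

The job is handed in: the amber cylinder rests within about 1 mm of the window centre, still for over 6 s, with the tray held square about 65 mm (window) above the reader's glass; the cylinder was never touched, the tray showed no sign of bumping the reader, and the bottle, jar and case were left alone.

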